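# Hold the cold-chain logger over the optical reader

## Robot

A 6-joint arm with a two-finger parallel gripper is mounted at the origin on the work surface. World frame = base frame: x ahead of the robot, y to its left, z up, the work surface at z = 0. Lengths are in mm, angles in degrees, forces in N, time in s.
With the tool pointing down it reaches from about 300 to 850 mm from the base axis. Payload 4.2 kg.
Tool frame: the origin (TCP) lies at the very end of the fingers, on their centre line; the grasp point (between the pads) lies 19 mm behind it; z points along the fingers, y is the line along which they close (so a half turn about z gives the same grasp; the last joint's range is limited). The gripper opens to 91 mm and grips with 3 to 60 N. Pads are 32 mm wide; open, the fingers measure 118 mm over their backs; the gripper's body (76 mm by 178 mm) begins 60 mm behind the grasp point.
Start: joints at [-72.995, 18.312, 89.639, -0, 72.044, -1.146], TCP at [179.132, -546.404, 187.376] pointing down, gripper open.
Joint ranges: [-177.97, 177.97], [-48.28, 115.42], [12.27, 149.76], [-77.06, 257.06], [2.81, 150.46], [-146.56, 146.56]. Speed limits (degrees/s): [147.25, 147.25, 180, 180, 180, 180].

## Interface

Orientations are given as [roll, pitch, yaw] about the fixed x, y, z axes, in that order (R = Rz(yaw) Ry(pitch) Rx(roll)).
In Python, from workcell import * gives the robot as it stands.
- The arm moves only by the tool move_arm, never from a script. Its argument "motion" is a list of rows, each a list of 3 entries, a list of its own where there are three numbers: the finger opening in mm, from 0 to 91.2, then the shift along the world's x, y, z in units of 25 mm (1.0 is 25 mm), then the turn, a rotation vector about the world's x, y, z in units of 4 degrees (1.0 is 4 degrees). In form: [[grip, [x, y, z], [ax, ay, az]], ...]. A call has 1 to 20 rows; each row shifts and turns the commanded pose from where the row before left it; what a row does not reach is not made up. A row lasts 1/12 s, in which the tool goes at most 41.7 mm and 7.16 degrees, less where a joint would pass 70% of its speed; a pose out of reach is approached as far as the arm can. A call with a number of a shift or a turn outside -1 to 1 is refused whole. A call with a gripper value outside its range is refused whole. The fingers move at their own pace and stop on an object; "grip_force" is the grip in N (left out, the last holds). Time passes only in rows, so rows that do not move let the fingers close. It gives the time, the measured TCP pose, the force, the opening and the grip force at its end, in the units of the state.
- state(): the state, without advancing time (a new reading comes with each control period).
- grab_frame(name): name is "scene" or "top" or "wrist"; returns the picture (480x640x3 uint8, blue, green, red); there is no depth.
- camera_info(name): a dict with "fx", "fy", "cx", "cy" (pixels), "rvec" (rotation vector, rad) and "tvec" (3), from world to camera coordinates, as OpenCV has them. Camera axes: x right, y down, z forward; pixel columns grow to the right and rows downward; lengths in mm; the calibration is good to about 2 mm. A picture is of the moment at which its call begins: read the wrist's pose just before it. camera_info takes no time and is no camera call; for the wrist camera it gives the pose at the moment of the call.
- job_done(): hands the job in; it is judged then, once.
The state is a dict: "time_s": time; "qpos": joint angles; "qvel": joint speeds; "effort": joint torques, N m; "ee_pos": TCP position; "ee_rot": TCP orientation; "force": force on the tool from outside, world axes, zero at the start; "torque": the same for the moment, N m; "gripper_width": finger opening in mm; "gripper_force": force on a finger pad.
Only numpy, scipy, OpenCV 4.12 (cv2) and the standard library are available. Lean on these libraries where they do the work, as an engineer would, in place of code of your own. Each camera call takes 0.05 s, during which the arm holds its last target. There are 200 camera calls.

## Task

Swing the sample cooler's door wide open by its handle (about a right angle) and take the white temperature logger out of the blue pocket on the inside of the door, leaving the door open. Carry it upright over the tube rack and over the orange light shield of the reader, and finish while still holding it: hovering still about one centimetre above the reader's window, centred on it, upright and turned to match the window's long side, without ever touching the reader. Leave everything else on the bench where it stands.

Things in the scene. Friction and masses are not known exactly. Their poses are not given: they have to be found in the camera images.
- cooler: Small white bench-top cooler, 180 mm deep (x), 240 mm wide (y), 248 mm high, fixed; origin at the centre of its underside; its door is on its -x side, towards the robot. The door is 240 mm wide and 30 mm thick, its top 245 mm above the bench.
- cooler_door (a joint): Angle of the cooler's door, rad: 0 shut, grows as it opens towards the robot, stop at 1.9; starts shut. Upright hinge at the door's left edge as the robot sees it; seen from above the door turns clockwise as it opens. A little friction (about 1 N at the handle); it stays where it is left.
- cooler_door_hinge (a point): Point on the door's hinge axis, 235 mm above the bench. The axis lies in the plane of the door's inner face, at its left edge.
- cooler_door_handle (a point): Point on the axis of the upright round bar handle, 8 mm below its top end; pinch it from above. Bar 12 mm thick, 123 to 243 mm above the bench, outside the door: 210 mm from the hinge axis along the door, 68 mm from the inner face's plane (38 mm off the outer face, on two level 10 mm stays 232 and 140 mm above the bench).
- logger: White upright box 24 (x) by 50 (y) by 92 mm high (z), 80 to 170 g, green screen on -x. Origin: centre of underside. Stands loose in the blue pocket inside the door, wide faces parallel to it, underside 134 mm above the bench, 31 mm from the inner face, 120 mm along the door from the hinge. Pocket (inner 28 by 58) walls hide its lowest 35 mm; grip it above, across the 50 mm.
- reader: Optical reader fixed to the bench: grey base 140 (x) by 170 (y) by 30 mm high with a rectangular orange light shield, open on top (inner 70 in x by 100 in y, walls 6 mm, top 85 mm above the bench). Origin: centre of underside. Its y axis is the long side of shield and window; the logger's y axis must lie along it, either way round.
- reader_window (a point): Centre of the reader's window (a black rectangle with an amber middle) on the top of the base inside the shield, 30 mm above the bench; the logger's underside must hover above this point.
- tube_rack: Grey rack with capped tubes, 200 mm (x) by 64 mm (y), 110 mm high, loose on the bench between cooler and reader; origin at the centre of its underside. Leave alone.
- jar_yellow: Bystander: white jar with yellow cap, 56 mm across, 70 mm high. Origin: centre of its underside.
- jar_blue: Bystander: white jar with blue cap, 56 mm across, 70 mm high. Origin: centre of its underside.
- beaker: Bystander: glass beaker, 64 mm across, 80 mm high. Origin: centre of its underside.
- spare_logger: Bystander: a grey logger with amber screen lying flat on the bench, 92 by 50 by 24 mm. Origin: centre of its underside.
There are look-alikes about, which are no part of the job. Leave any green look-alike of the reader alone.

How it is judged:
By the outcome, as a careful person would: the job done as asked, in the order asked, and still so for the second after the job is handed in, while the arm keeps its last pose, push and grip.
It also fails if it takes over 72 s, if anything falls off the work surface, if the arm or the gripper's body presses on something with over 40 N, if the wrist force passes 120 N, or if a joint passes its speed limit or range.

## Working session

There is one attempt and no reset: what is moved stays moved. The work goes in short steps, Python scripts to look and compute and a tool call to move; the robot and the scene stay as the last step left them, time stands still between calls to the robot, and variables do not carry over. Pictures are saved under pics/ and viewed, at most 10 in all, crops included, and the job is handed in when it is done.

Besides the shell and the picture viewer there is one more tool, called after ">>>" by a JSON object that holds its "op" and its "data". move_arm: Moves the arm, as the interface text tells. Shifts and turns lie within -1 to 1; 1 stands for 25 mm of shift or 4 degrees of turn. Its arguments: {"type":"object","properties":{"motion":{"type":"array","items":{"type":"array"}},"grip_force":{"type":"number"}},"required":["motion"]}

```bash
ls; mkdir -p pics; python3 - <<'E'
from workcell import *
import cv2
for n in("scene","top"):
    cv2.imwrite(f"pics/{n}0.png",grab_frame(n)); print(n,camera_info(n))
s=state();print(s)
E
```

```text
pics
scene {'fx': 466.0733343502424, 'fy': 466.0733343502424, 'cx': 314.35550146851995, 'cy': 238.49993719530462, 'rvec': array([ 1.0238035 ,  2.35919064, -1.0794813 ]), 'tvec': array([ 420.29070112, -114.89227606, 1306.96900163])}
top {'fx': 485.5842593994378, 'fy': 485.5842593994378, 'cx': 326.0291063233117, 'cy': 245.0085403470429, 'rvec': array([ 2.12524926, -2.19151448,  0.07465086]), 'tvec': array([ -13.27480019,  555.90087772, 1325.49139481])}
{'time_s': 0.1, 'qpos': array([-7.29958701e+01,  1.83460857e+01,  8.96980826e+01, -8.30626449e-04,
        7.20433087e+01, -1.14746481e+00]), 'qvel': array([ 0.01338391, -0.08269958, -0.18320142,  0.10784588,  0.00624864,
        0.02656036]), 'effort': array([ 1.20993023e-03, -4.13331735e+01, -2.32509881e+01,  7.29811960e-02,
        4.21923527e-02, -6.84786278e-05]), 'ee_pos': array([ 178.97182948, -545.93246163,  186.63238662]), 'ee_rot': array([-1.79912525e+02, -9.62172173e-04,  1.81518507e+01]), 'force': array([-0.38336502, -0.02256654, -0.69660876]), 'torque': array([-0.00714232,  0.02205496, -0.0051767 ]), 'gripper_force': 0.0, 'gripper_width': 91.37561899841936}
```

View pics/scene0.png

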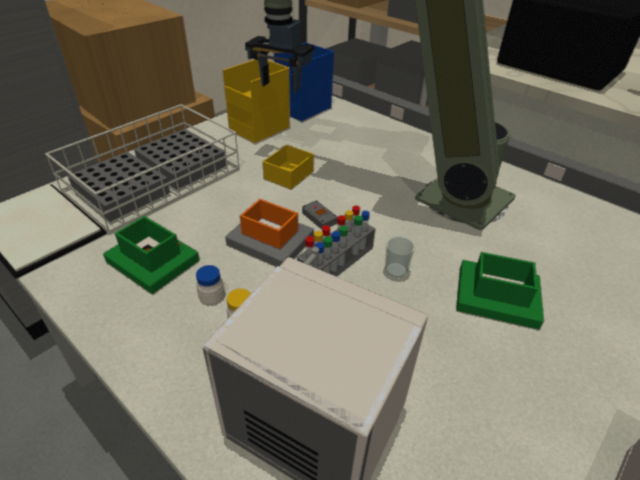

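View pics/top0.png

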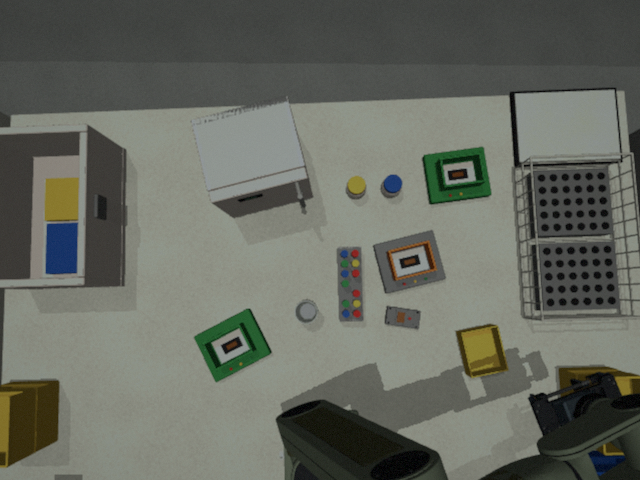

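The top view shows the cooler at about (250,155), with its handle near (302,197). The orange reader is at about (409,261), the rack at (350,284), the beaker at (307,310) and the jars at (357,187) and (392,184). I'll enlarge the cooler and the reader.

```bash
cat > h.py <<'E'
from workcell import *
import cv2, numpy as np
def cam(n):
    c=camera_info(n);K=np.array([[c['fx'],0,c['cx']],[0,c['fy'],c['cy']],[0,0,1]]);return K,np.array(c['rvec']),np.array(c['tvec'])
def proj(n,P):
    K,r,t=cam(n);return cv2.projectPoints(np.float64(P).reshape(-1,3),r,t,K,None)[0][:,0]
def atz(n,uv,z):
    K,r,t=cam(n);R=cv2.Rodrigues(r)[0];o=-R.T@t
    d=R.T@np.linalg.solve(K,np.array([*uv,1.]));return o+d*(z-o[2])/d[2]
def crop(img,x0,y0,x1,y1,k,step=10):
    c=cv2.resize(img[y0:y1,x0:x1],None,fx=k,fy=k,interpolation=cv2.INTER_CUBIC)
    for x in range(x0,x1,step): cv2.putText(c,str(x),((x-x0)*k,10),0,.35,(0,0,255));cv2.line(c,((x-x0)*k,12),((x-x0)*k,18),(0,0,255))
    for y in range(y0,y1,step): cv2.putText(c,str(y),(0,(y-y0)*k+4),0,.35,(0,0,255));cv2.line(c,(24,(y-y0)*k),(30,(y-y0)*k),(0,0,255))
    return c
E
python3 - <<'E'
from h import *
i=cv2.imread("pics/top0.png")
a=crop(i,185,90,325,220,4); b=crop(i,370,225,450,300,3)
o=np.zeros((520,800,3),np.uint8);o[:,:560]=a;o[:225,560:]=b
cv2.imwrite("pics/c1.png",o)
E
```

```text
(no output)
```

View pics/c1.png

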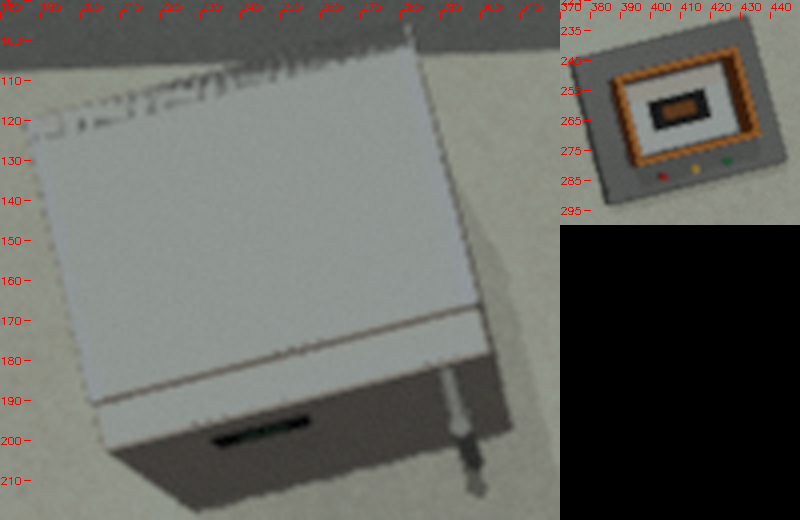

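```bash
cat > fit.py <<'E'
from h import *
from scipy.optimize import least_squares
def fit(uv,L,g,n="top"):
    L=np.float64(L);uv=np.float64(uv)
    def w(p):
        c,s=np.cos(p[2]),np.sin(p[2]);return np.c_[p[0]+c*L[:,0]-s*L[:,1],p[1]+s*L[:,0]+c*L[:,1],L[:,2]]
    r=least_squares(lambda p:(proj(n,w(p))-uv).ravel(),g)
    print(r.x[:2].round(1),np.degrees(r.x[2]).round(2),r.fun.reshape(-1,2).round(1).tolist());return r.x
E
python3 - <<'E'
from fit import *
uc=lambda X,Y:(185+X/4,90+Y/4)
ur=lambda X,Y:(370+(X-560)/3,225+Y/3)
# cooler: local -x = door side; left as robot sees it=+y
p=fit([uc(93,403),uc(478,305),uc(110,452),uc(492,354),uc(415,48)],
 [(-90,120,248),(-90,-120,248),(-120,120,245),(-120,-120,245),(90,-120,248)],[700,200,0.2])
c,s=np.cos(p[2]),np.sin(p[2])
W=lambda x,y:np.array([p[0]+c*x-s*y,p[1]+s*x+c*y])
print("hinge",W(-90,120),"handle",W(-158,-90),proj("top",[[*W(-158,-90),243],[*W(-158,-90),123]]))
sh=[(-1,1),(1,1),(1,-1),(-1,-1)]
pts={'shield':([ur(636,165),ur(612,79),ur(737,48),ur(760,133)],[(a*41,b*56,85) for a,b in sh])}
q=fit(*pts['shield'],[400,-100,0.2])
q=fit([ur(608,205),ur(573,62),ur(745,15),ur(787,160)],[(a*70,b*85,30) for a,b in sh],[400,-100,0.2])
print("window",atz("top",ur(680,109),30))
for n,uv,z in(("beaker",(307,310),80),("yj",(357,187),70),("bj",(392,184),70),("rack c1",(338,248),110),("rack c2",(361,248),110),("rack c3",(363,320),110),("rack c4",(340,320),110),("green",(458,175),85),("spare",(403,318),24)):print(n,atz("top",uv,z).round())
E
```

```text
[782.1 141.6] 11.76 [[-0.7, 0.9], [1.5, 1.6], [-2.0, 1.0], [1.0, 1.7], [0.2, -5.5]]
hinge [669.56242068 240.77648837] handle [645.80618067  21.32343858] [[300.39341649 198.74904025]
 [304.14705381 207.53383983]]
[ 501.5 -257.9] 12.5 [[0.2, 0.7], [0.2, -0.7], [-0.5, -0.8], [0.1, 0.9]]
[ 501.4 -258.6] 12.68 [[0.1, 0.8], [-1.4, -0.8], [0.8, -0.4], [0.5, 0.3]]
window [ 502.31426572 -260.37770273   30.        ]
beaker [379.  24.  80.]
yj [ 707. -120.   70.]
bj [ 712. -216.   70.]
rack c1 [538. -64. 110.]
rack c2 [ 536. -123.  110.]
rack c3 [ 351. -122.  110.]
rack c4 [352. -63. 110.]
green [ 727. -391.   85.]
spare [ 348. -235.   24.]
```

```bash
python3 - <<'E'
from fit import *
uc=lambda X,Y:(185+X/4,90+Y/4)
# origin at hinge, x out of the door's inner face inward, door toward -x, right = -y
uv=[uc(93,403),uc(478,305),uc(110,452),uc(492,354),uc(462,427),uc(478,495)]
L=[(0,0,248),(0,-240,248),(-30,0,245),(-30,-240,245),(-68,-210,243),(-68,-210,123)]
p=fit(uv,L,[700,200,0.2])
p=fit(uv[:4],L[:4],[700,200,0.2])
p=fit(uv[:4]+[uc(415,48)],L[:4]+[(180,-240,248)],[700,200,0.2])
p=fit(uv[:4]+[uc(415,48)],L[:4]+[(150,-240,248)],[700,200,0.2])
c,s=np.cos(p[2]),np.sin(p[2])
R=cv2.Rodrigues(cam("top")[1])[0];print(-R.T@cam("top")[2])
K=cam("scene")
g=np.float64(L+[(150,0,248),(150,-240,248),(180,0,248),(180,-240,248)]);w=np.c_[p[0]+c*g[:,0]-s*g[:,1],p[1]+s*g[:,0]+c*g[:,1],g[:,2]]
print(w[4],proj("scene",w).round())
E
```

```text
[670.6 240.5] 11.6 [[-0.6, 0.4], [1.7, 1.4], [-1.9, 0.6], [1.1, 1.5], [-0.0, 1.8], [-0.3, -6.4]]
[671.1 240.4] 12.56 [[-0.6, 0.3], [1.3, -0.4], [-1.7, 0.4], [1.0, -0.3]]
[669.6 240.8] 11.76 [[-0.7, 0.9], [1.5, 1.6], [-2.0, 1.0], [1.0, 1.7], [0.2, -5.5]]
[671.3 240.6] 13.41 [[-0.6, 0.2], [0.9, -1.9], [-1.6, 0.2], [0.7, -1.8], [0.6, 3.3]]
[ 424.1224597   -65.59526658 1371.84067737]
[653.80879171  20.52404393 243.        ] [[421. 324.]
 [274. 264.]
 [427. 311.]
 [285. 254.]
 [312. 248.]
 [311. 297.]
 [377. 412.]
 [214. 330.]
 [367. 434.]
 [199. 346.]]
```

The fits put the hinge near (671,240), cooler yaw about 12.5°, handle near (650,21), and reader at (501.5,-258.5) with yaw 12.6°. To keep joint 6 in range I'll approach the handle with yaw about 192.5°, then check with the wrist camera.

>>> {"op": "move_arm", "data": {"motion": [[91, [0, 0, 1], [0, 0, 1]], [91, [0, 0, 1], [0, 0, 1]], [91, [0, 0, 1], [0, 0, 1]], [91, [0, 0, 1], [0, 0, 1]], [91, [0, 0, 1], [0, 0, 1]], [91, [0, 0, 1], [0, 0, 1]], [91, [0.48, 0.6, 0], [0, 0, 1]], [91, [0.48, 0.6, 0], [0, 0, 1]], [91, [0.48, 0.6, 0], [0, 0, 1]], [91, [0.48, 0.6, 0], [0, 0, 1]], [91, [0.48, 0.6, 0], [0, 0, 1]], [91, [0.48, 0.6, 0], [0, 0, 1]], [91, [0.48, 0.6, 0], [0, 0, 1]], [91, [0.48, 0.6, 0], [0, 0, 1]], [91, [0.48, 0.6, 0], [0, 0, 1]], [91, [0.48, 0.6, 0], [0, 0, 1]], [91, [0.48, 0.6, 0], [0, 0, 1]], [91, [0.48, 0.6, 0], [0, 0, 1]], [91, [0.48, 0.6, 0], [0, 0, 1]], [91, [0.48, 0.6, 0], [0, 0, 1]]]}}

```text
time_s: 1.77
ee_pos: [347.4, -335.4, 336.9]
ee_rot: [-180.0, -0.0, 98.3]
force: [0.0, -0.1, -0.1]
gripper_width: 91.2
gripper_force: 0.0
```

>>> {"op": "move_arm", "data": {"motion": [[91, [0.48, 0.6, 0], [0, 0, 1]], [91, [0.48, 0.6, 0], [0, 0, 1]], [91, [0.48, 0.6, 0], [0, 0, 1]], [91, [0.48, 0.6, 0], [0, 0, 1]], [91, [0.48, 0.6, 0], [0, 0, 1]], [91, [0.48, 0.6, 0], [0, 0, 1]], [91, [0.48, 0.6, 0], [0, 0, 1]], [91, [0.48, 0.6, 0], [0, 0, 1]], [91, [0.48, 0.6, 0], [0, 0, 1]], [91, [0.48, 0.6, 0], [0, 0, 1]], [91, [0.48, 0.6, 0], [0, 0, 1]], [91, [0.48, 0.6, 0], [0, 0, 1]], [91, [0.48, 0.6, 0], [0, 0, 1]], [91, [0.48, 0.6, 0], [0, 0, 1]], [91, [0.48, 0.6, 0], [0, 0, 1]], [91, [0.48, 0.6, 0], [0, 0, 1]], [91, [0.48, 0.6, 0], [0, 0, 1]], [91, [0.48, 0.6, 0], [0, 0, 1]], [91, [0.48, 0.6, 0], [0, 0, 1]], [91, [0.48, 0.6, 0], [0, 0, 1]]]}}

```text
time_s: 3.43
ee_pos: [587.4, -35.6, 336.8]
ee_rot: [180.0, -0.1, 178.4]
force: [-0.1, -0.8, -0.4]
gripper_width: 91.0
gripper_force: 0.0
```

>>> {"op": "move_arm", "data": {"motion": [[91, [0.5, 0.5, 0], [0, 0, 0.9]], [91, [0.5, 0.5, 0], [0, 0, 0.9]], [91, [0.5, 0.5, 0], [0, 0, 0.9]], [91, [0.5, 0.5, 0], [0, 0, 0.8]], [91, [0, 0, 0], [0, 0, 0]], [91, [0, 0, 0], [0, 0, 0]]]}}

```text
time_s: 3.93
ee_pos: [637.1, 13.9, 336.2]
ee_rot: [180.0, -0.1, -167.8]
force: [0.3, 0.3, 0.6]
gripper_width: 90.8
gripper_force: 0.0
```

```bash
python3 - <<'E'
from fit import *
i=grab_frame("wrist");cv2.imwrite("pics/w1.png",i);s=state();print(s['ee_pos'],s['ee_rot'],camera_info("wrist"))
for H,y in(((671,240.5),12.5),):
  c,q=np.cos(np.radians(y)),np.sin(np.radians(y))
  print(proj("wrist",[[H[0]+c*a-q*b,H[1]+q*a+c*b,z] for a,b,z in((-68,-210,243),(-30,-240,245),(-30,0,245),(0,-240,248))]))
E
```

```text
[636.7084998   13.36041673 336.69444444] [-1.79995012e+02 -1.04335309e-01 -1.67891602e+02] {'fx': 391.9227698020349, 'fy': 391.9227698020349, 'cx': 322.9840126385901, 'cy': 239.18571619193838, 'rvec': array([-1.87625871, -2.31895975, -0.27324981]), 'tvec': array([ 120.09965981, -669.36245802,  389.16345055])}
[[329.32631323 251.7061968 ]
 [291.37498891 299.36885393]
 [597.07766106 297.03108161]
 [292.08068062 336.132782  ]]
```

View pics/w1.png

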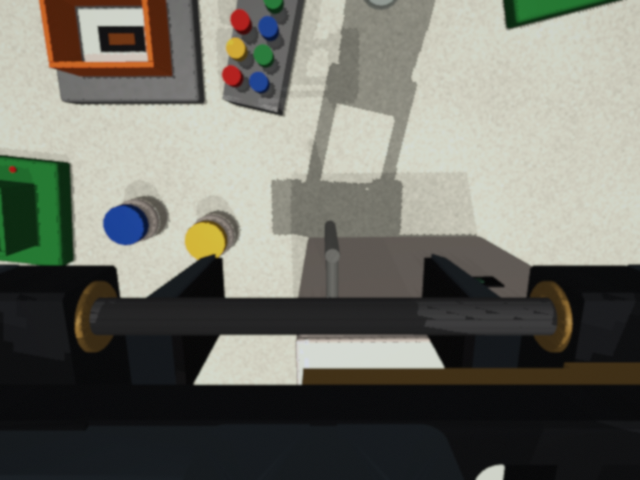

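The bar's top is at about (332,256) and the door's right seam corner at (297,337). Both are within 4 px of my prediction.

```bash
python3 - <<'E'
from h import *
print(atz("wrist",(332,256),243),atz("wrist",(297,337),246),atz("wrist",(331,225),123))
# reader window here too
for uv,z in(((122,39),30),):print(atz("wrist",uv,z))
E
```

```text
[652.9814027   23.50123437 243.        ] [723.9140686   10.24064345 246.        ] [652.33279258  25.12771254 123.        ]
[ 503.4660872  -257.22354546   30.        ]
```

>>> {"op": "move_arm", "data": {"motion": [[91, [0.63, 0.4, 0], [0, 0, 0.1]], [91, [0, 0, -0.9], [0, 0, 0]], [91, [0, 0, -0.9], [0, 0, 0]], [91, [0, 0, -0.9], [0, 0, 0]], [91, [0, 0, -0.9], [0, 0, 0]], [91, [0, 0, -0.7], [0, 0, 0]], [91, [0, 0, -0.6], [0, 0, 0]], [20, [0, 0, 0], [0, 0, 0]], [20, [0, 0, 0], [0, 0, 0]], [20, [0, 0, 0], [0, 0, 0]], [20, [0, 0, 0], [0, 0, 0]]], "grip_force": 20}}

```text
time_s: 4.9
ee_pos: [653.5, 23.3, 216.7]
ee_rot: [-180.0, 0.2, -167.5]
force: [-0.0, 0.8, 0.6]
gripper_width: 67.3
gripper_force: 0.0
```

>>> {"op": "move_arm", "data": {"motion": [[5, [0, 0, 0], [0, 0, 0]], [5, [0, 0, 0], [0, 0, 0]], [5, [0, 0, 0], [0, 0, 0]], [5, [0, 0, 0], [0, 0, 0]]], "grip_force": 20}}

```text
time_s: 5.23
ee_pos: [653.0, 23.7, 215.2]
ee_rot: [180.0, 0.0, -167.4]
force: [-0.0, -0.0, 0.5]
gripper_width: 40.4
gripper_force: 0.0
```

>>> {"op": "move_arm", "data": {"motion": [[5, [0, 0, 0], [0, 0, 0]], [5, [0, 0, 0], [0, 0, 0]], [5, [0, 0, 0], [0, 0, 0]], [5, [0, 0, 0], [0, 0, 0]], [5, [0, 0, 0], [0, 0, 0]], [5, [0, 0, 0], [0, 0, 0]], [5, [0, 0, 0], [0, 0, 0]], [5, [0, 0, 0], [0, 0, 0]]]}}

```text
time_s: 5.9
ee_pos: [652.7, 24.4, 214.8]
ee_rot: [179.9, -0.0, -167.4]
force: [-0.8, 3.4, -0.1]
gripper_width: 8.6
gripper_force: 20.0
```

```bash
python3 - <<'E'
import numpy as np
H=np.array([672,243.5]);p0=np.array([652.8,23.6]);n=45;st=2.0
r=p0-H;pr=p0
P=[]
for k in range(n+1):
    a=np.radians(-st*k);P.append(H+np.array([[np.cos(a),-np.sin(a)],[np.sin(a),np.cos(a)]])@r)
P=np.array(P);print((np.diff(P,axis=0)/25).round(2).tolist());print(P[-1])
E
```

```text
[[-0.31, 0.03], [-0.31, 0.04], [-0.3, 0.05], [-0.3, 0.06], [-0.3, 0.07], [-0.3, 0.08], [-0.29, 0.1], [-0.29, 0.11], [-0.29, 0.12], [-0.28, 0.13], [-0.28, 0.14], [-0.27, 0.14], [-0.27, 0.15], [-0.26, 0.16], [-0.26, 0.17], [-0.25, 0.18], [-0.24, 0.19], [-0.24, 0.2], [-0.23, 0.21], [-0.22, 0.21], [-0.21, 0.22], [-0.21, 0.23], [-0.2, 0.24], [-0.19, 0.24], [-0.18, 0.25], [-0.17, 0.26], [-0.16, 0.26], [-0.15, 0.27], [-0.14, 0.27], [-0.14, 0.28], [-0.13, 0.28], [-0.12, 0.29], [-0.11, 0.29], [-0.1, 0.29], [-0.09, 0.3], [-0.07, 0.3], [-0.06, 0.3], [-0.05, 0.3], [-0.04, 0.31], [-0.03, 0.31], [-0.02, 0.31], [-0.01, 0.31], [-0.0, 0.31], [0.01, 0.31], [0.02, 0.31]]
[452.1 262.7]
```

>>> {"op": "move_arm", "data": {"motion": [[5, [-0.31, 0.03, 0], [0, 0, -0.5]], [5, [-0.31, 0.04, 0], [0, 0, -0.5]], [5, [-0.3, 0.05, 0], [0, 0, -0.5]], [5, [-0.3, 0.06, 0], [0, 0, -0.5]], [5, [-0.3, 0.07, 0], [0, 0, -0.5]], [5, [-0.3, 0.08, 0], [0, 0, -0.5]]]}}

```text
time_s: 6.4
ee_pos: [608.7, 31.1, 216.7]
ee_rot: [-179.9, 0.3, -179.5]
force: [1.0, 0.8, 1.0]
gripper_width: 5.3
gripper_force: 0.1
```

The fingers closed on nothing, so I'll check where the bar is.

```bash
python3 - <<'E'
from h import *
a=grab_frame("wrist");b=grab_frame("top")
o=np.zeros((480,800,3),np.uint8);o[:360,:480]=cv2.resize(a,(480,360));o[:480,480:]=crop(b,185,100,345,340,2,20)
cv2.imwrite("pics/c2.png",o);s=state();print(s['ee_pos'],s['gripper_width'])
E
```

```text
[607.4000127   31.44815724 216.58332249] 5.284290438297383
```

View pics/c2.png

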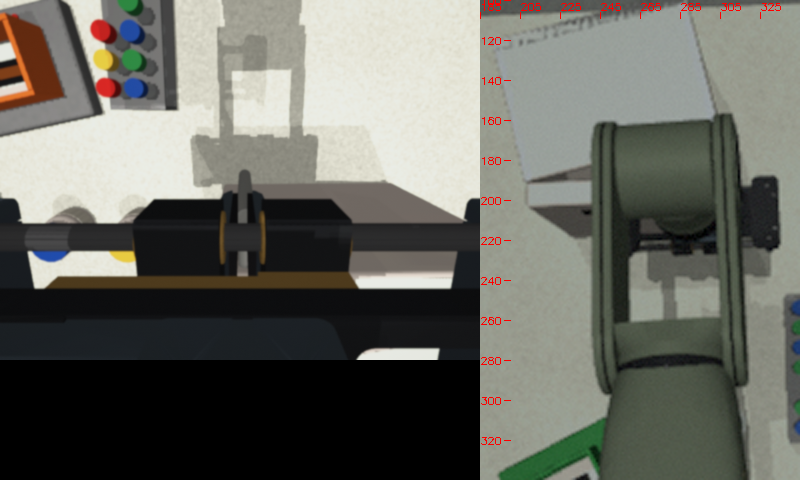

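```bash
python3 - <<'E'
from h import *
s=state();x,y,z=s['ee_pos']
print(s['ee_rot'],proj("wrist",[[x,y,243],[x,y,z],[x-16,y,243],[x+16,y,243],[x-16,y,z],[x+16,y,z]]).round().tolist())
a=cv2.imread("pics/w1.png")
H=np.array([672,243.5])
for t in (0,4,8,10,12,14,16,20):
    an=np.radians(-t);r=np.array([-19.2,-220]);p=H+np.array([[np.cos(an),-np.sin(an)],[np.sin(an),np.cos(an)]])@r
    print(t,p.round(1),proj("wrist",[[*p,243],[*p,123]]).round().tolist())
i=grab_frame("wrist");cv2.imwrite("pics/c3.png",crop(i,230,200,430,350,4,20))
E
```

```text
[-1.79940462e+02  1.54828543e-01 -1.79429672e+02] [[324.0, 290.0], [324.0, 272.0], [324.0, 256.0], [324.0, 322.0], [324.0, 242.0], [323.0, 300.0]]
0 [652.8  23.5] [[307.0, 377.0], [313.0, 289.0]]
4 [637.5  25.4] [[311.0, 349.0], [315.0, 270.0]]
8 [622.4  28.3] [[317.0, 320.0], [319.0, 252.0]]
10 [614.9  30.2] [[321.0, 305.0], [322.0, 242.0]]
12 [607.5  32.3] [[326.0, 290.0], [325.0, 233.0]]
14 [600.1  34.7] [[331.0, 275.0], [328.0, 223.0]]
16 [592.9  37.3] [[337.0, 260.0], [332.0, 214.0]]
20 [578.7  43.3] [[351.0, 229.0], [340.0, 195.0]]
```

View pics/c3.png

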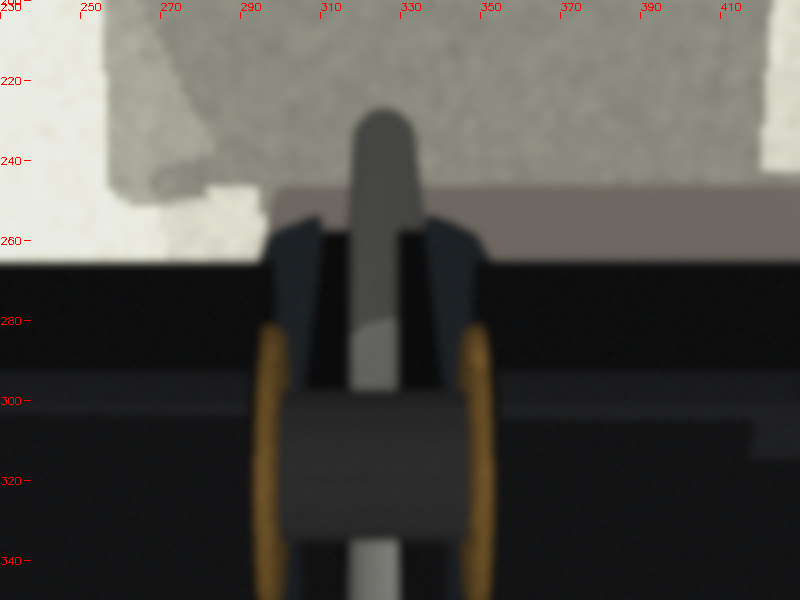

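The bar is still between the fingers: its top sits at (324,285), which fits a door angle of about 12°. The door has followed, so I'll carry on along the arc with a firmer closing command.

>>> {"op": "move_arm", "data": {"motion": [[0, [0, 0, 0], [0, 0, 0]], [0, [0, 0, 0], [0, 0, 0]], [0, [-0.29, 0.1, 0], [0, 0, -0.5]], [0, [-0.29, 0.11, 0], [0, 0, -0.5]], [0, [-0.29, 0.12, 0], [0, 0, -0.5]], [0, [-0.28, 0.13, 0], [0, 0, -0.5]], [0, [-0.28, 0.14, 0], [0, 0, -0.5]], [0, [-0.27, 0.14, 0], [0, 0, -0.5]], [0, [-0.27, 0.15, 0], [0, 0, -0.5]], [0, [-0.26, 0.16, 0], [0, 0, -0.5]], [0, [-0.26, 0.17, 0], [0, 0, -0.5]]], "grip_force": 25}}

```text
time_s: 7.47
ee_pos: [546.8, 61.7, 216.6]
ee_rot: [180.0, 0.3, 162.5]
force: [2.3, -0.1, 6.5]
gripper_width: 0.2
gripper_force: 3.3
```

```bash
python3 - <<'E'
from h import *
s=state();print(s['ee_pos'],s['force'],s['gripper_width'])
H=np.array([672,243.5])
for t in (12,16,20,24,28,30,32,36,40):
    an=np.radians(-t);r=np.array([-19.2,-220]);p=H+np.array([[np.cos(an),-np.sin(an)],[np.sin(an),np.cos(an)]])@r
    print(t,p.round(1),proj("wrist",[[*p,243],[*p,123]]).round().tolist())
i=grab_frame("wrist");cv2.imwrite("pics/c4.png",crop(i,150,130,550,430,2,20))
E
```

```text
[546.80234765  61.65609745 216.62033381] [ 2.29490732 -0.13613049  6.54120177] 0.15359803390547083
12 [607.5  32.3] [[304.0, 415.0], [311.0, 314.0]]
16 [592.9  37.3] [[305.0, 388.0], [311.0, 296.0]]
20 [578.7  43.3] [[307.0, 360.0], [313.0, 277.0]]
24 [565.   50.3] [[312.0, 331.0], [316.0, 258.0]]
28 [551.8  58.3] [[320.0, 301.0], [321.0, 240.0]]
30 [545.4  62.6] [[325.0, 286.0], [324.0, 230.0]]
32 [539.1  67.1] [[330.0, 271.0], [327.0, 221.0]]
36 [527.2  76.8] [[343.0, 241.0], [335.0, 202.0]]
40 [515.9  87.3] [[358.0, 210.0], [344.0, 183.0]]
```

View pics/c4.png

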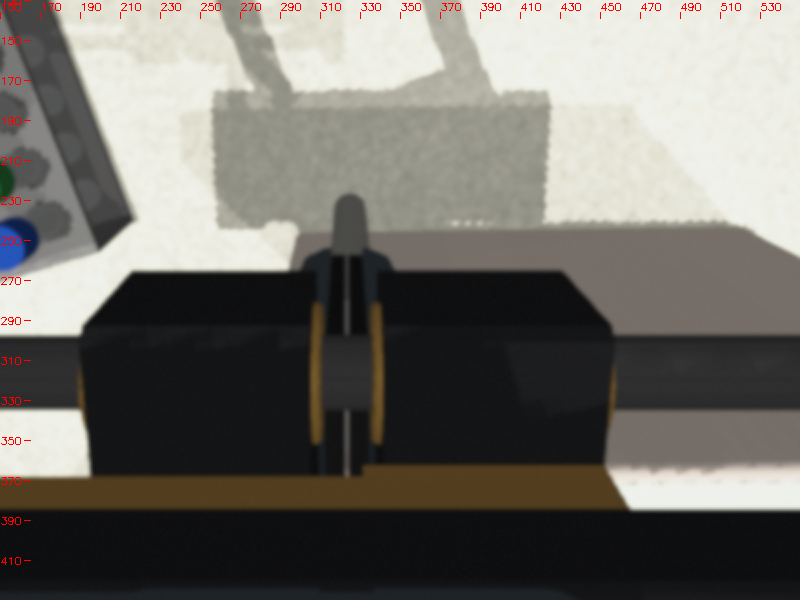

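The bar's foot at (323,228) matches a door angle of 30°, so the door follows the hand exactly. I'll ease the squeeze and continue along the arc.

>>> {"op": "move_arm", "data": {"motion": [[8, [-0.25, 0.18, 0], [0, 0, -0.5]], [8, [-0.24, 0.19, 0], [0, 0, -0.5]], [8, [-0.24, 0.2, 0], [0, 0, -0.5]], [8, [-0.23, 0.21, 0], [0, 0, -0.5]], [8, [-0.22, 0.21, 0], [0, 0, -0.5]], [8, [-0.21, 0.22, 0], [0, 0, -0.5]], [8, [-0.21, 0.23, 0], [0, 0, -0.5]], [8, [-0.2, 0.24, 0], [0, 0, -0.5]], [8, [-0.19, 0.24, 0], [0, 0, -0.5]], [8, [-0.18, 0.25, 0], [0, 0, -0.5]], [8, [-0.17, 0.26, 0], [0, 0, -0.5]], [8, [-0.16, 0.26, 0], [0, 0, -0.5]], [8, [-0.15, 0.27, 0], [0, 0, -0.5]], [8, [-0.14, 0.27, 0], [0, 0, -0.5]]], "grip_force": 20}}

```text
time_s: 8.68
ee_pos: [474.7, 141.6, 216.4]
ee_rot: [-179.9, 0.1, 134.5]
force: [-4.0, -2.9, 10.9]
gripper_width: 8.2
gripper_force: 5.2
```

```bash
python3 - <<'E'
from h import *
s=state();print(s['ee_pos'],s['ee_rot'],s['force'],s['gripper_width'])
i=grab_frame("wrist");print(i[:,324].mean(1)[190:260:3].round())
H=np.array([672,243.5])
for t in (50,54,56,58,62):
    an=np.radians(-t);r=np.array([-19.2,-220]);p=H+np.array([[np.cos(an),-np.sin(an)],[np.sin(an),np.cos(an)]])@r
    print(t,p.round(1),proj("wrist",[[*p,243],[*p,123]]).round().tolist())
E
```

```text
[474.71328498 141.55380052 216.41619432] [-1.79855381e+02  1.24556615e-01  1.34506315e+02] [-3.97985638 -2.90152644 10.92070439] 8.189607463386594
[166. 167. 171. 166. 166. 161. 161. 169. 165. 157. 143. 141. 137.  80.
  72.  72.  72.  73.  73.  73.  73.  74.  74.  74.]
50 [491.1 116.8] [[310.0, 350.0], [315.0, 271.0]]
54 [482.7 129.7] [[316.0, 321.0], [319.0, 253.0]]
56 [478.9 136.4] [[320.0, 306.0], [322.0, 243.0]]
58 [475.3 143.2] [[325.0, 291.0], [324.0, 234.0]]
62 [468.7 157.2] [[336.0, 261.0], [331.0, 215.0]]
```

>>> {"op": "move_arm", "data": {"motion": [[8, [-0.14, 0.28, 0], [0, 0, -0.5]], [8, [-0.13, 0.28, 0], [0, 0, -0.5]], [8, [-0.12, 0.29, 0], [0, 0, -0.5]], [8, [-0.11, 0.29, 0], [0, 0, -0.5]], [8, [-0.1, 0.29, 0], [0, 0, -0.5]], [8, [-0.09, 0.3, 0], [0, 0, -0.5]], [8, [-0.07, 0.3, 0], [0, 0, -0.5]], [8, [-0.06, 0.3, 0], [0, 0, -0.5]], [8, [-0.05, 0.3, 0], [0, 0, -0.5]], [8, [-0.04, 0.31, 0], [0, 0, -0.5]], [8, [-0.03, 0.31, 0], [0, 0, -0.5]], [8, [-0.02, 0.31, 0], [0, 0, -0.5]], [8, [-0.01, 0.31, 0], [0, 0, -0.5]], [8, [0, 0.31, 0], [0, 0, -0.5]], [8, [0.01, 0.31, 0], [0, 0, -0.5]], [8, [0.02, 0.31, 0], [0, 0, -0.5]], [8, [0, 0, 0], [0, 0, 0]]]}}

```text
time_s: 10.15
ee_pos: [450.7, 264.6, 216.4]
ee_rot: [-179.9, -0.1, 102.6]
force: [-7.4, 1.1, 10.4]
gripper_width: 8.0
gripper_force: 5.2
```

>>> {"op": "move_arm", "data": {"motion": [[40, [0, 0, 0], [0, 0, 0]], [40, [0, 0, 0], [0, 0, 0]], [40, [0, 0, 0], [0, 0, 0]], [40, [0, 0, 0], [0, 0, 0]], [40, [0, 0, 0], [0, 0, 0]], [91, [0, 0, 0.5], [0, 0, 0]], [91, [0, 0, 1], [0, 0, 0]], [91, [0, 0, 1], [0, 0, 0]], [91, [0, 0, 1], [0, 0, 0]], [91, [0, 0, 1], [0, 0, 0]], [91, [0, -1, 1], [0, 0, 0]], [91, [0, -1, 0], [0, 0, 0]], [91, [0, -1, 0], [0, 0, 0]], [91, [0, -1, 0], [0, 0, 0]], [91, [0, -1, 0], [0, 0, 0]], [91, [0, -1, 0], [0, 0, 0]], [91, [0, 0, 0], [0, 0, 0]]]}}

```text
time_s: 11.57
ee_pos: [451.9, 109.3, 352.4]
ee_rot: [-180.0, 0.2, 102.3]
force: [-0.0, 0.3, -0.3]
gripper_width: 90.7
gripper_force: 0.0
```

```bash
python3 - <<'E'
from h import *
s=state();print(s['ee_pos'],s['ee_rot'],s['force'],s['gripper_width'],s['time_s'])
a=grab_frame("wrist");b=grab_frame("top");cv2.imwrite("pics/w5.png",a);cv2.imwrite("pics/t5.png",b)
o=np.zeros((510,800,3),np.uint8);o[:360,:480]=cv2.resize(a,(480,360));o[:510,480:]=crop(b,190,100,350,355,2,20)
cv2.imwrite("pics/c5.png",o)
E
```

```text
[451.91709462 109.32700536 352.41237014] [-1.79991181e+02  1.61056183e-01  1.02314206e+02] [-0.02347292  0.30499362 -0.26777954] 90.72996564214367 11.5667
```

View pics/c5.png

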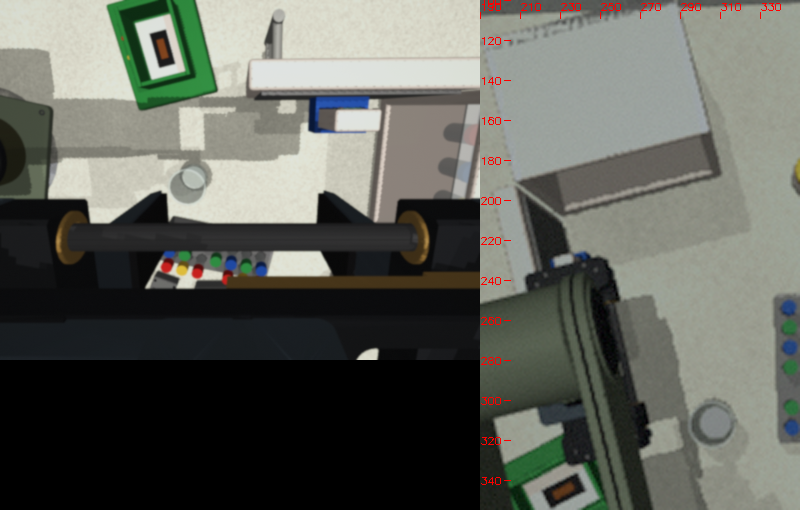

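```bash
python3 - <<'E'
from h import *
a=cv2.imread("pics/w5.png");cv2.imwrite("pics/c6.png",crop(a,340,5,600,195,3,10))
H=np.array([672,243.5])
for t in (88,90,92):
    y=np.radians(12.5-t);c,q=np.cos(y),np.sin(y)
    L=[(-68,-210,243),(31,-120,134),(19,-95,226),(19,-145,226),(43,-95,226),(43,-145,226),(0,-240,245),(-30,-240,245)]
    W=[[H[0]+c*x-q*z,H[1]+q*x+c*z,h] for x,z,h in L];print(t,np.round(W[1]),proj("wrist",W).round().tolist())
E
```

```text
88 [564. 183. 134.] [[365.0, 36.0], [442.0, 164.0], [507.0, 154.0], [445.0, 156.0], [505.0, 184.0], [444.0, 186.0], [326.0, 135.0], [325.0, 93.0]]
90 [562. 187. 134.] [[369.0, 24.0], [441.0, 160.0], [507.0, 149.0], [444.0, 149.0], [503.0, 179.0], [442.0, 180.0], [326.0, 124.0], [326.0, 81.0]]
92 [560. 191. 134.] [[372.0, 13.0], [440.0, 156.0], [506.0, 145.0], [444.0, 143.0], [502.0, 175.0], [441.0, 173.0], [326.0, 112.0], [328.0, 69.0]]
```

View pics/c6.png

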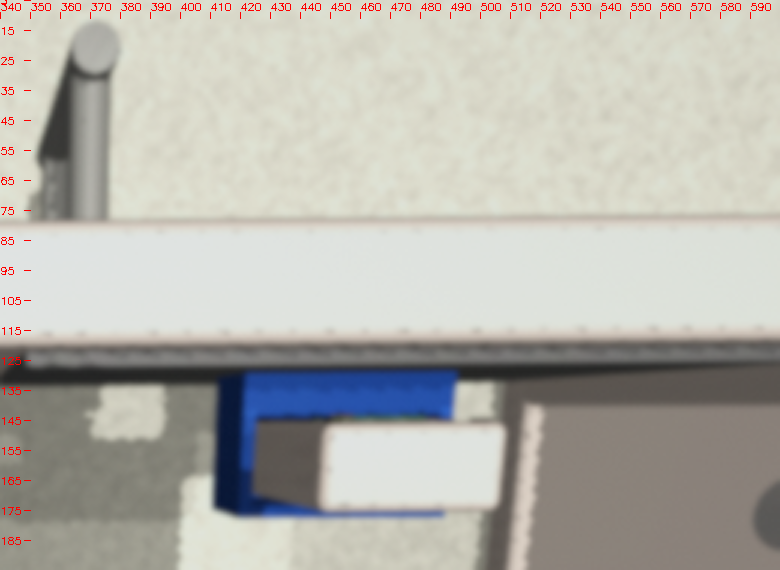

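```bash
python3 - <<'E'
from fit import *
f=lambda x,y:(340+x/3,5+y/3)
uv=[f(325,425),f(505,425),f(498,508),f(320,512)]
for q in uv: print(atz("wrist",q,226).round(1))
p=fit(uv,[(12,-25,226),(12,25,226),(-12,25,226),(-12,-25,226)],[560,188,np.radians(102)],"wrist")
p=fit(uv,[(12,-25,226),(12,25,226),(-12,25,226),(-12,-25,226)],[560,188,np.radians(-78)],"wrist")
print("handle",atz("wrist",f(96,48),243))
print(atz("wrist",f(0,344),245),atz("wrist",f(780,336),245))
print(state()['ee_pos'],state()['ee_rot'])
E
```

```text
[537.1 196.4 226. ]
[584.1 206.7 226. ]
[589.3 185.4 226. ]
[542.3 174.  226. ]
[563.3 190.2] -74.3 [[-2.2, 31.6], [-0.8, 28.0], [3.1, -29.9], [-0.1, -27.5]]
[563.3 190.2] -74.3 [[-2.2, 31.6], [-0.8, 28.0], [3.1, -29.9], [-0.1, -27.5]]
handle [454.17246312 266.95599118 243.        ]
[447.00074025 196.66008287 245.        ] [635.09757713 239.90840054 245.        ]
[452.11127982 112.44046772 352.3109938 ] [ 1.79982836e+02 -8.26848386e-03  1.02438966e+02]
```

The logger's top is centred on about (563,187.5), lined up with the tool yaw. I'll move above it and settle.

>>> {"op": "move_arm", "data": {"motion": [[91, [0.88, 0.6, 0], [0, 0, 0.02]], [91, [0.88, 0.6, 0], [0, 0, 0.02]], [91, [0.88, 0.6, 0], [0, 0, 0.02]], [91, [0.88, 0.6, 0], [0, 0, 0.02]], [91, [0.88, 0.6, 0], [0, 0, 0.02]], [91, [0, 0, 0], [0, 0, 0]], [91, [0, 0, 0], [0, 0, 0]], [91, [0, 0, 0], [0, 0, 0]], [91, [0, 0, 0], [0, 0, 0]]]}}

```text
time_s: 12.42
ee_pos: [561.1, 188.1, 352.7]
ee_rot: [180.0, 0.0, 103.0]
force: [-0.4, 0.6, 0.6]
gripper_width: 90.9
gripper_force: 0.0
```

```bash
python3 - <<'E'
from h import *
c=camera_info("wrist");s=state();a=grab_frame("wrist");cv2.imwrite("pics/w7.png",a);s2=state()
print(s['ee_pos'],s['ee_rot'],s2['ee_pos'])
H=np.array([672,243.5])
for t in (90,91):
    y=np.radians(12.5-t);cc,q=np.cos(y),np.sin(y)
    L=[(-68,-210,243),(19,-95,226),(19,-145,226),(43,-95,226),(43,-145,226)]
    W=[[H[0]+cc*x-q*z,H[1]+q*x+cc*z,h] for x,z,h in L];print(t,proj("wrist",W).round().tolist())
E
```

```text
[561.14128903 188.0674722  352.70488264] [1.79995031e+02 4.46368747e-03 1.02970344e+02] [561.12355967 187.92040489 353.01703631]
90 [[202.0, 98.0], [353.0, 211.0], [293.0, 211.0], [352.0, 239.0], [293.0, 239.0]]
91 [[203.0, 93.0], [352.0, 209.0], [292.0, 208.0], [351.0, 237.0], [292.0, 236.0]]
```

```bash
python3 - <<'E'
from h import *
a=cv2.imread("pics/w7.png");g=a.min(2)
m=(g>195).astype(np.uint8);n,l,st,ce=cv2.connectedComponentsWithStats(m)
for k in range(1,n):
    if st[k][4]>200:
        r=cv2.minAreaRect(np.argwhere(l==k)[:,::-1].astype(np.float32));print(st[k],ce[k].round(1),r,atz("wrist",r[0],226).round(1))
print(g[224,270:370:3],g[195:255:2,322])
E
```

```text
[    0     0   640   189 73995] [396.7  72.9] ((319.5, 94.0), (188.0, 639.0), 90.0) [535.8 288.5 226. ]
[  87   70   54   79 1438] [109.8 108.8] ((113.95000457763672, 109.35000610351562), (77.7920150756836, 31.939001083374023), 71.56504821777344) [380.7 241.3 226. ]
[ 175  161  118   27 1119] [215.3 174.6] ((233.8978729248047, 175.24395751953125), (20.6282958984375, 118.35601806640625), 84.64418029785156) [481.5 211.7 226. ]
[  0 169  12  45 259] [  3.6 197.2] ((1.2764689922332764, 191.49412536621094), (44.47074890136719, 10.521127700805664), 77.47119140625) [296.7 155.8 226. ]
[  475   195   165   101 12446] [552.9 234.8] ((557.0, 245.0), (100.0, 164.0), 90.0) [760.1 215.2 226. ]
[ 195  220  153   76 7174] [284.5 265.4] ((271.0, 257.5), (75.0, 152.0), 90.0) [524.5 149.9 226. ]
[218 224  21  13 222] [229. 230.] ((228.0, 230.0), (12.0, 20.0), 90.0) [484.5 165.5 226. ]
[  66  232   58   33 1466] [ 96.5 249.2] ((94.5, 248.0), (32.0, 57.0), 90.0) [376.1 124.5 226. ]
[ 243  336  173   47 4127] [331.8 354.9] ((329.0, 359.0), (46.0, 172.0), 90.0) [595.   66.8 226. ]
[478 467  24  13 220] [491.4 473.8] ((489.5, 473.0), (12.0, 23.0), 90.0) [778.5 -19.8 226. ]
[206 210 210 210 213 212 218 166  28 109 123 125 124 124 124 124 124 137
 150 150 150 150 150 150 150 151 151 148 106  85 185 184 186 186] [ 37  23  32  39  29  46  76  90 100 129 144 145 139 140 145 139 133 137
 142 142 134 130 170 209 214 212 212 213 212 213]
```

The logger's top spans about u 295–353 and v 211–239, exactly as predicted for a 90° door, so its centre is (562,187). Descending to grip.

>>> {"op": "move_arm", "data": {"motion": [[91, [0.04, -0.04, -0.9], [0, 0, 0]], [91, [0, 0, -0.9], [0, 0, 0]], [91, [0, 0, -0.9], [0, 0, 0]], [91, [0, 0, -0.9], [0, 0, 0]], [91, [0, 0, -0.8], [0, 0, 0]], [91, [0, 0, -0.6], [0, 0, 0]], [91, [0, 0, -0.5], [0, 0, 0]], [91, [0, 0, -0.4], [0, 0, 0]], [91, [0, 0, -0.4], [0, 0, 0]], [91, [0, 0, -0.3], [0, 0, 0]], [60, [0, 0, 0], [0, 0, 0]], [60, [0, 0, 0], [0, 0, 0]], [60, [0, 0, 0], [0, 0, 0]], [60, [0, 0, 0], [0, 0, 0]], [60, [0, 0, 0], [0, 0, 0]]], "grip_force": 20}}

```text
time_s: 13.72
ee_pos: [563.3, 187.2, 188.1]
ee_rot: [179.9, -0.0, 103.0]
force: [0.1, -0.3, -0.2]
gripper_width: 61.4
gripper_force: 0.0
```

>>> {"op": "move_arm", "data": {"motion": [[40, [0, 0, 0], [0, 0, 0]], [40, [0, 0, 0], [0, 0, 0]], [40, [0, 0, 0], [0, 0, 0]], [40, [0, 0, 0], [0, 0, 0]], [40, [0, 0, 0], [0, 0, 0]], [40, [0, 0, 0], [0, 0, 0]]]}}

```text
time_s: 14.22
ee_pos: [563.0, 187.1, 187.6]
ee_rot: [180.0, -0.0, 103.0]
force: [0.2, -0.3, 2.2]
gripper_width: 50.0
gripper_force: 20.0
```

>>> {"op": "move_arm", "data": {"motion": [[40, [0, 0, 0.2], [0, 0, 0]], [40, [0, 0, 0.4], [0, 0, 0]], [40, [0, 0, 0.4], [0, 0, 0]], [40, [0, 0, 0.4], [0, 0, 0]], [40, [0, 0, 0.4], [0, 0, 0]], [40, [0, 0, 0.4], [0, 0, 0]], [40, [0, 0, 0.4], [0, 0, 0]], [40, [0, 0, 0.4], [0, 0, 0]], [40, [0, 0, 0.3], [0, 0, 0]], [40, [0, 0, 0], [0, 0, 0]], [40, [0, 0, 0], [0, 0, 0]]], "grip_force": 25}}

```text
time_s: 15.13
ee_pos: [563.0, 187.1, 270.3]
ee_rot: [180.0, -0.0, 103.0]
force: [-0.1, -0.1, -2.3]
gripper_width: 49.5
gripper_force: 25.0
```

>>> {"op": "move_arm", "data": {"motion": [[40, [0, -0.3, 0], [0, 0, 0]], [40, [0, -0.5, 0], [0, 0, 0]], [40, [0, -0.6, 0], [0, 0, 0]], [40, [-0.25, -0.7, 0], [0, 0, -0.5]], [40, [-0.25, -0.7, 0], [0, 0, -0.94]], [40, [-0.25, -0.7, 0], [0, 0, -0.94]], [40, [-0.25, -0.7, 0], [0, 0, -0.94]], [40, [-0.25, -0.7, 0], [0, 0, -0.94]], [40, [-0.25, -0.7, 0], [0, 0, -0.94]], [40, [-0.25, -0.7, 0], [0, 0, -0.94]], [40, [-0.25, -0.7, 0], [0, 0, -0.94]], [40, [-0.25, -0.7, 0], [0, 0, -0.94]], [40, [-0.25, -0.7, 0], [0, 0, -0.94]], [40, [-0.25, -0.7, 0], [0, 0, -0.94]], [40, [-0.25, -0.7, 0], [0, 0, -0.94]], [40, [-0.25, -0.7, 0], [0, 0, -0.94]]]}}

```text
time_s: 16.47
ee_pos: [480.3, -77.5, 269.7]
ee_rot: [-180.0, 0.0, 55.6]
force: [-0.3, -1.4, -1.8]
gripper_width: 49.5
gripper_force: 25.0
```

>>> {"op": "move_arm", "data": {"motion": [[40, [-0.25, -0.7, 0], [0, 0, -0.94]], [40, [-0.25, -0.7, 0], [0, 0, -0.94]], [40, [-0.25, -0.7, 0], [0, 0, -0.94]], [40, [-0.25, -0.7, 0], [0, 0, -0.94]], [40, [-0.25, -0.7, 0], [0, 0, -0.94]], [40, [-0.25, -0.7, 0], [0, 0, -0.94]], [40, [-0.25, -0.7, 0], [0, 0, -0.94]], [40, [-0.25, -0.7, 0], [0, 0, -0.94]], [40, [-0.25, -0.7, 0], [0, 0, -0.94]], [40, [-0.25, -0.7, 0], [0, 0, -0.94]], [40, [-0.25, -0.6, 0], [0, 0, -0.94]], [40, [0, -0.3, 0], [0, 0, -0.4]], [40, [0, 0, 0], [0, 0, 0]], [40, [0, 0, 0], [0, 0, 0]], [40, [0, 0, 0], [0, 0, 0]], [40, [0, 0, 0], [0, 0, 0]]]}}

```text
time_s: 17.8
ee_pos: [413.0, -272.2, 269.9]
ee_rot: [-180.0, -0.0, 13.0]
force: [0.3, 0.4, -2.1]
gripper_width: 49.9
gripper_force: 25.0
```

```bash
python3 - <<'E'
from h import *
K=cam("wrist");s=state();a=grab_frame("wrist");b=grab_frame("scene");cv2.imwrite("pics/w8.png",a);cv2.imwrite("pics/s8.png",b)
print(s['ee_pos'],s['ee_rot'],s['time_s'],s['gripper_width'],state()['ee_pos'])
hsv=cv2.cvtColor(a,cv2.COLOR_BGR2HSV)
dark=(a.max(2)<60).astype(np.uint8);org=cv2.inRange(hsv,(5,150,60),(20,255,255))
for nm,m in(("dark",dark),("org",org)):
  n,l,st,ce=cv2.connectedComponentsWithStats(m)
  for k in range(1,n):
    if st[k][4]>150:
      r=cv2.minAreaRect(np.argwhere(l==k)[:,::-1].astype(np.float32));print(nm,st[k],r,atz("wrist",r[0],30).round(1),[atz("wrist",q,85 if nm=="org" and st[k][4]>2000 else 30)[:2].round(1).tolist() for q in cv2.boxPoints(r)])
c,q=np.cos(np.radians(12.6)),np.sin(np.radians(12.6))
print(proj("wrist",[[502+c*x-q*y,-258.5+q*x+c*y,z] for x,y,z in((0,0,30),(41,56,85),(41,-56,85),(-41,-56,85),(-41,56,85))]).round())
E
```

```text
[ 413.01302299 -272.1748953   269.85434368] [-1.79981254e+02 -4.79625638e-03  1.29614978e+01] 17.8 49.92345668583971 [ 413.09798592 -272.24181854  269.90714895]
dark [305 108  48  24 676] ((328.5, 119.5), (23.0, 47.0), 90.0) [ 504.4 -257.5   30. ] [[510.2, -230.6], [521.4, -279.1], [498.5, -284.8], [487.2, -235.6]]
dark [616 188  24  39 634] ((631.3448486328125, 207.137939453125), (19.312314987182617, 39.36741256713867), 21.801410675048828) [ 488.5 -610.3   30. ] [[468.7, -599.1], [510.9, -598.7], [507.9, -621.3], [465.5, -622.2]]
dark [600 228  31  39 684] ((614.9407958984375, 246.14199829101562), (18.615386962890625, 37.69231414794922), 22.61986541748047) [ 442.1 -610.1   30. ] [[422.5, -598.8], [464.7, -599.0], [461.3, -621.3], [418.8, -621.6]]
dark [285 235  77  20 645] ((323.0, 244.5), (76.0, 19.0), -0.0) [ 368.9 -282.5   30. ] [[348.0, -242.2], [370.1, -237.7], [389.5, -322.4], [367.7, -327.9]]
dark [     0    255    640    225 110676] ((319.5, 367.0), (223.99996948242188, 638.9998779296875), 90.0) [ 214.7 -313.4   30. ] [[273.0, 79.2], [438.4, -641.4], [147.2, -768.4], [-45.4,
[... 559 characters left out ...]
], [365.8, -234.7], [340.6, -229.9]]
org [443 281  25  71 831] ((455.0963439941406, 316.04534912109375), (70.12297821044922, 23.18390464782715), 88.63607025146484) [ 317.9 -457.1   30. ] [[356.9, -429.6], [363.6, -456.0], [277.2, -485.8], [270.1, -458.3]]
org [180 282  24  70 837] ((191.16685485839844, 316.4920959472656), (22.636442184448242, 69.24227142333984), 1.3639274835586548) [ 246.3 -147.9   30. ] [[197.7, -140.0], [287.5, -129.3], [292.8, -155.4], [203.2, -167.3]]
org [ 186  363  414   21 6662] ((392.5, 373.0), (413.0, 20.0), -0.0) [ 227. -404.   30.] [[195.8, -167.8], [220.1, -164.3], [320.3, -600.3], [297.4, -609.7]]
[[329. 122.]
 [268.  71.]
 [392.  72.]
 [388. 164.]
 [271. 163.]]
```

```bash
python3 - <<'E'
from h import *
s=state();x,y,z=s['ee_pos'];u,v=proj("scene",[[x,y,z]])[0].astype(int);print(u,v)
a=cv2.imread("pics/w8.png");b=cv2.imread("pics/s8.png")
A=crop(a,230,60,430,320,2,20);B=crop(b,max(u-70,0),v-70,max(u-70,0)+130,v+75,3,10)
o=np.zeros((520,800,3),np.uint8);o[:,:400]=A;o[:435,405:795]=B;cv2.imwrite("pics/c9.png",o)
E
```

```text
289 126
```

View pics/c9.png

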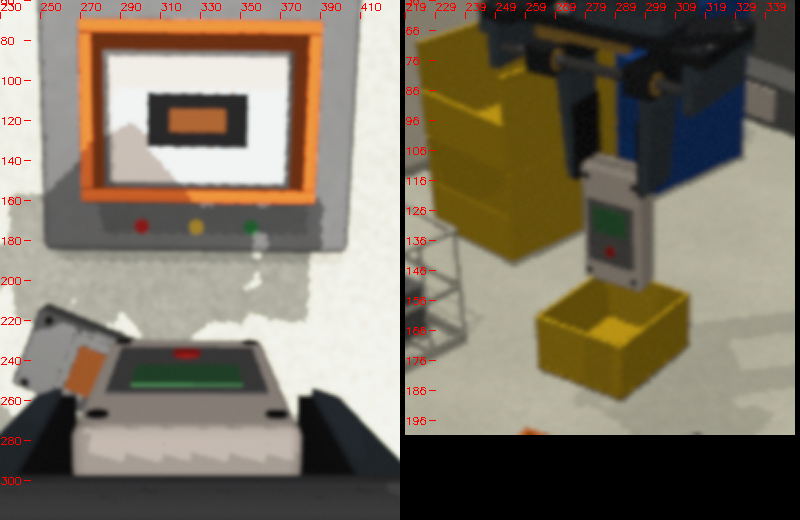

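The logger hangs upright, held across its 50 mm, with its bottom screen-side edge at (292.5,230.5)–(359,230.5). I'll use that to check its offset from the TCP.

```bash
python3 - <<'E'
from h import *
s=state();t=s['ee_pos'];print(t,s['ee_rot'])
yw=np.radians(s['ee_rot'][2]);c,q=np.cos(yw),np.sin(yw)
for uv,z in(((292.5,230.5),216.3),((359,230.5),216.3),((267.5,274),308.3),((380,274),308.3)):
    d=atz("wrist",uv,z)-t;print((c*d[0]+q*d[1]).round(1),(-q*d[0]+c*d[1]).round(1))
T=np.array([503,-258.]);print((T-t[:2])/25)
E
```

```text
[ 413.09798592 -272.24181854  269.90714895] [-1.79995478e+02 -6.67052262e-03  1.29570794e+01]
11.5 19.6
11.5 -23.9
12.6 23.1
12.5 -24.6
[3.59608056 0.56967274]
```

>>> {"op": "move_arm", "data": {"motion": [[40, [0.4, 0.06, 0], [0, 0, 0]], [40, [0.6, 0.09, 0], [0, 0, 0]], [40, [0.7, 0.12, 0], [0, 0, -0.04]], [40, [0.7, 0.12, 0], [0, 0, 0]], [40, [0.6, 0.09, 0], [0, 0, 0]], [40, [0.4, 0.06, 0], [0, 0, 0]], [40, [0.2, 0.03, 0], [0, 0, 0]], [40, [0, 0, -0.4], [0, 0, 0]], [40, [0, 0, -0.6], [0, 0, 0]], [40, [0, 0, -0.6], [0, 0, 0]], [40, [0, 0, -0.6], [0, 0, 0]], [40, [0, 0, -0.6], [0, 0, 0]], [40, [0, 0, -0.4], [0, 0, 0]], [40, [0, 0, -0.3], [0, 0, 0]], [40, [0, 0, 0], [0, 0, 0]], [40, [0, 0, 0], [0, 0, 0]], [40, [0, 0, 0], [0, 0, 0]], [40, [0, 0, 0], [0, 0, 0]]]}}

```text
time_s: 19.4
ee_pos: [503.4, -259.0, 183.4]
ee_rot: [179.9, -0.1, 12.7]
force: [-1.1, 1.1, -1.9]
gripper_width: 49.6
gripper_force: 25.0
```

```bash
python3 - <<'E'
from h import *
s=state();print(s['ee_pos'],s['ee_rot'],s['force'],s['gripper_width'])
E
```

```text
[ 503.40899269 -258.99266924  183.35346098] [ 1.79918941e+02 -8.46992300e-02  1.27087238e+01] [-1.11812579  1.07640872 -1.9214582 ] 49.56715300922114
```

>>> {"op": "move_arm", "data": {"motion": [[40, [0, 0.03, -0.3], [0, 0, 0]], [40, [0, 0, -0.4], [0, 0, 0]], [40, [0, 0, -0.4], [0, 0, 0]], [40, [0, 0, -0.4], [0, 0, 0]], [40, [0, 0, -0.4], [0, 0, 0]], [40, [0, 0, -0.4], [0, 0, 0]], [40, [0, 0, -0.4], [0, 0, 0]], [40, [0, 0, -0.3], [0, 0, 0]], [40, [0, 0, -0.2], [0, 0, 0]], [40, [0, 0, -0.2], [0, 0, 0]], [40, [0, 0, -0.15], [0, 0, 0]], [40, [0, 0, 0], [0, 0, 0]], [40, [0, 0, 0], [0, 0, 0]], [40, [0, 0, 0], [0, 0, 0]], [40, [0, 0, 0], [0, 0, 0]], [40, [0, 0, 0], [0, 0, 0]]]}}

```text
time_s: 20.73
ee_pos: [503.1, -258.0, 94.0]
ee_rot: [180.0, -0.0, 12.7]
force: [-0.5, -0.1, -0.9]
gripper_width: 49.6
gripper_force: 25.0
```

```bash
python3 - <<'E'
from h import *
K=cam("wrist");s=state();a=grab_frame("wrist");b=grab_frame("top");cv2.imwrite("pics/w10.png",a);cv2.imwrite("pics/t10.png",b)
print(s['ee_pos'],s['ee_rot'],s['force'],s['gripper_width'])
c,q=np.cos(np.radians(12.7)),np.sin(np.radians(12.7))
for T in((502,-258.5),(504,-257.3)):
  print(proj("wrist",[[T[0]+c*x-q*y,T[1]+q*x+c*y,z] for x,y,z in((41,56,85),(41,-56,85),(35,50,85),(35,-50,85),(70,85,30),(70,-85,30))]).round(1).tolist())
hsv=cv2.cvtColor(a,cv2.COLOR_BGR2HSV);org=cv2.inRange(hsv,(5,150,60),(20,255,255))
n,l,st,ce=cv2.connectedComponentsWithStats(org);print([x.tolist() for x in st[1:] if x[4]>150])
print(state()['ee_pos'])
E
```

```text
[ 503.13003032 -258.03629004   94.0358154 ] [ 1.79961121e+02 -3.74762407e-02  1.27119427e+01] [-0.50755278 -0.06553502 -0.90353392] 49.59540318244255
[[216.2, 195.8], [429.3, 195.7], [228.3, 207.1], [417.3, 207.0], [191.0, 140.2], [454.7, 140.0]]
[[214.6, 191.6], [428.2, 191.4], [226.7, 202.9], [416.1, 202.8], [189.6, 136.7], [453.8, 136.5]]
[[217, 183, 211, 100, 7738], [180, 281, 24, 71, 837], [443, 281, 25, 71, 848], [186, 363, 415, 21, 6663]]
[ 503.01439835 -257.97548177   93.89666513]
```

```bash
python3 - <<'E'
from h import *
K,r,t=cam("wrist");R=cv2.Rodrigues(r)[0];print("cam",(-R.T@t).round())
a=cv2.imread("pics/w10.png")
for u in(290,350):print([(v,a[v,u].tolist()) for v in range(130,240,3)])
c,q=np.cos(np.radians(12.7)),np.sin(np.radians(12.7))
for T in((502,-258.5),(504,-257.3)):
  print(proj("wrist",[[T[0]+c*x-q*y,T[1]+q*x+c*y,z] for x,y,z in((70,0,30),(41,0,30),(41,0,85),(35,0,85))]).round(1).tolist())
E
```

```text
cam [ 567. -244.  291.]
[(130, [179, 194, 194]), (133, [166, 180, 181]), (136, [155, 168, 169]), (139, [108, 110, 110]), (142, [100, 101, 101]), (145, [99, 100, 101]), (148, [100, 101, 102]), (151, [100, 101, 102]), (154, [100, 101, 102]), (157, [100, 101, 102]), (160, [99, 100, 100]), (163, [98, 100, 99]), (166, [98, 100, 100]), (169, [98, 99, 99]), (172, [97, 98, 99]), (175, [98, 99, 99]), (178, [99, 100, 100]), (181, [87, 93, 106]), (184, [25, 58, 132]), (187, [22, 56, 133]), (190, [23, 60, 138]), (193, [36, 89, 193]), (196, [37, 92, 199]), (199, [35, 89, 196]), (202, [82, 108, 170]), (205, [149, 159, 168]), (208, [150, 159, 168]), (211, [150, 160, 169]), (214, [150, 159, 169]), (217, [151, 160, 170]), (220, [170, 178, 190]), (223, [70, 74, 79]), (226, [18, 17, 17]), (229, [18, 17, 17]), (232, [78, 81, 87]), (235, [81, 83, 88]), (238, [62, 63, 65])]
[(130, [231, 240, 241]), (133, [233, 241, 242]), (136, [205, 220, 221]), (139, [119, 122, 122]), (142, [142, 144, 145]), (145, [154, 155, 156]), (148, [155, 156, 157]), (151, [155, 157, 156]), (154, [155, 157, 156]), (157, [153, 155, 155]), (160, [150, 151, 152]), (163, [150, 151, 152]), (166, [152, 153, 154]), (169, [154, 155, 156]), (172, [154, 156, 156]), (175, [155, 157, 157]), (178, [150, 152, 152]), (181, [96, 99, 105]), (184, [29, 60, 130]), (187, [22, 57, 132]), (190, [23, 60, 136]), (193, [42, 105, 216]), (196, [40, 100, 204]), (199, [35, 90, 196]), (202, [60, 95, 173]), (205, [148, 158, 168]), (208, [150, 159, 168]), (211, [149, 159, 168]), (214, [150, 159, 169]), (217, [150, 160, 170]), (220, [161, 169, 180]), (223, [84, 89, 95]), (226, [18, 17, 17]), (229, [50, 52, 55]), (232, [104, 110, 117]), (235, [57, 57, 58]), (238, [54, 54, 55])]
[[322.8, 140.1], [322.8, 185.3], [322.8, 195.7], [322.8, 207.0]]
[[321.7, 136.6], [321.7, 181.9], [321.4, 191.5], [321.4, 202.9]]
```

```bash
python3 - <<'E'
from workcell import *
s=state();print(s['ee_pos'],abs(s['qvel']).max(),s['gripper_width'],s['time_s']);print(job_done())
E
```

```text
[ 503.01439835 -257.97548177   93.89666513] 0.0626059111984785 49.31990003415174 20.8333
the job is handed in; nothing more can be done
None
```

I handed the job in at 20.8 s: the cooler door stands open at about 90°, and the gripper holds the logger still and upright about 10 mm above the reader's window, centred to within about 1–2 mm and turned to match its long side. No verdict came back. I saw no sign of contact with the reader or other items, but I didn't do a last visual check of the bench.

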